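Slide the tube rack onto the blood analyser's deck

ROBOT

A 7-joint arm with a two-finger parallel gripper is mounted at the origin on the work surface. World frame = base frame: x ahead of the robot, y to its left, z up, the work surface at z = 0. Lengths are in m, angles in rad, forces in N, time in s.
With the tool pointing down it reaches from about 0.425 to 0.875 m from the base axis. Payload 4.7 kg.
Tool frame: the origin (TCP) lies at the very end of the fingers, on their centre line; the grasp point (between the pads) lies bot.hold_point_z behind it (bot.hold_point_z is the distance from the TCP to the grasp point, in m); z points along the fingers, y is the direction in which the jaws open and shut (so a half turn about z gives the same grasp; the last joint's range is limited). The gripper opens to 87 mm and grips with 3 to 60 N. Pads are 19 mm wide; open, the fingers measure 117 mm over their backs; the gripper's body (75 mm by 190 mm) begins 51 mm behind the grasp point.
Start: joints at [-1.256, 0.321, -0.07, 1.45, 0.023, 1.371, -0.057], TCP at [0.193, 0.621, 0.223] pointing down, gripper open.
Joint ranges: [-2.86, 2.86], [-0.3, 2.09], [-1.38, 1.24], [0.06, 2.45], [-1.56, 4.7], [0.09, 2.05], [-2.69, 2.69]. Speed limits (rad/s): [2.57, 2.57, 3.14, 3.14, 3.14, 3.14, 3.14].

INTERFACE

Orientations are given as a 3x3 rotation matrix whose columns are the frame's x, y, z axes.
In Python, from workcell import bot gives the robot as it stands.
- The arm moves only by the shell command python3 -m crank 'ROWS' [OPENING]. ROWS is JSON, a list that holds one entry, the list of rows, each a list of 4 numbers: the shift along the tool's x, y, z in mm, then the turn about the tool's z in degrees. A call has 1 to 5 rows; each row is the pose to reach, as a shift and turn from the pose commanded when the call began, along the tool's axes at that moment; what a row does not reach only later rows make up. A row lasts 1/8 s, in which the tool goes at most 62.5 mm and 10.7 degrees, less where a joint would pass 70% of its speed; a pose out of reach is approached as far as the arm can. A call with a gripper value outside its range is refused whole. OPENING is the closure in counts, from 0 (fully open) to 255 (shut), set as the call begins (- or left out, the last holds). The fingers move at their own pace and stop on an object; the grip force is fixed at half the most. Time passes only in rows, so rows that repeat a pose let the fingers close. It gives the time, the measured TCP pose, the force and the opening at its end, in the units of the state.
- bot.state(): the state, without advancing time (a new reading comes with each control period).
- bot.get_image(name): name is "side" or "top" or "wrist"; returns the picture (420x560x3 uint8, red, green, blue); there is no depth.
- bot.calibration(name): a dict with "intrinsics" (3x3 intrinsics, pixels), "cam_to_world" (4x4, takes a point from camera to world coordinates). Camera axes: x right, y up, looking along -z (the intrinsics and any distortion apply to the point x, -y, -z); pixel columns grow to the right and rows downward; lengths in m; the calibration is good to about 2 mm. The wrist camera is an equidistant fisheye: a pixel r from the principal point sees the ray r / f radians off the axis. A picture is of the moment at which its call begins: read the wrist's pose just before it. calibration takes no time and is no camera call; for the wrist camera it gives the pose at the moment of the call.
- bot.finish_job(): hands the job in, once; it reports no verdict.
The state is a dict: "t": time; "joints": joint angles; "joint_vel": joint speeds; "joint_efforts": joint torques, N m; "eef_pos": TCP position; "eef_rot": TCP orientation; "ft_force": force on the tool from outside, world axes, zero at the start; "ft_torque": the same for the moment, N m; "finger_gap": finger opening in m.
Only numpy, scipy, OpenCV 4.12 (cv2) and the standard library are available. Lean on these libraries where they do the work, as an engineer would, in place of code of your own. Each camera call takes 0.05 s, during which the arm holds its last target.

TASK

Load the tube rack into the blood analyser: slide it along the desk, up the little ramp and over the lip onto the deck, tubes end first, and push it fully home against the back stop so that its rear end has dropped behind the lip and it lies flat. Slide it, do not lift or tip it, and leave the pen cup, the sanitiser bottle and the calculator where they are.

Things in the scene. Friction and masses are not known exactly. Their poses are not given: they have to be found in the camera images.
- rack: blue-grey tube rack, 165 mm long (x) x 88 wide (y) x 50 high, flat underside, upright end walls, 0.3 to 0.65 kg, slides at a few newtons; origin under its centre, x towards the nose (end with tubes), z up. Tubes held firmly, caps 78 mm high, nose half only. Starts on the desk before the ramp, nose to the deck, up to 30 mm off the lane's centre line and turned up to 0.2 rad
- rack_tail (a point): middle of the rack's rear end wall (the end without tubes), 25 mm above its underside; the place to push
- analyser: white bench analyser, fixed, with an open deck before its housing; origin at desk level on the lane's centre line, at the lip's deck-side edge; x = loading direction, level, towards the housing; y across, z up. The housing is 290 mm wide, 185 mm high and begins at x = 182 mm; a sampling head overhangs the deck from x = 150 mm, at heights 127 to 172 mm
- lip (a point): middle of the lip's deck-side edge, on its top, 10 mm above the desk; axes as the analyser's. In the analyser's frame a steel ramp rises from the desk at x = -56 mm to 10 mm high at x = -6 mm; the lip is flat from -6 to 0 mm. Beside the ramp the white guides, 24 mm high, narrow from 132 mm apart at its foot to 96 mm at the lip
- home (a point): where the rack's origin lies when it is home: on the deck floor, 4.5 mm above the desk, 89.5 mm past the lip's edge (x). The floor runs from x = 0 to the black back stop at x = 172 mm (7 mm of play for the rack), between white side rails 24 mm high and 96 mm apart; axes as the analyser's
- pen_cup: black pen cup with pens, 76 mm across, 90 mm high (pens to 145 mm), loose; origin under its centre
- sanitiser: white pump bottle, 67 mm across, 183 mm high, loose; origin under its centre
- calculator: grey desk calculator lying flat, 80 x 125 x 19 mm, loose; origin under its centre
Not all that is in view belongs to the job. What is shaped like the rack but green is not meant.

How it is judged:
By the outcome, as a careful person would: the job done as asked, in the order asked, and still so for the second after the job is handed in, with the robot touching nothing.
It also fails if it takes over 58 s, if anything falls off the work surface, if the arm or the gripper's body presses on something with over 40 N, if the wrist force passes 120 N, or if a joint passes its speed limit or range.

## Working session

There is one attempt and no reset: what is moved stays moved. The work goes in short steps, Python scripts to look and compute and a shell command to move; the robot and the scene stay as the last step left them, time stands still between calls to the robot, and variables do not carry over. Pictures are saved under pics/ and viewed, and the job is handed in when it is done.

```bash
mkdir -p pics; ls
python3 - <<'E'
from workcell import bot
import cv2, json
for n in("side","top","wrist"):
    s=bot.state(); c=bot.calibration(n)
    im=bot.get_image(n); cv2.imwrite(f"pics/{n}0.png",im[:,:,::-1])
    print(n,c)
print(bot.state(), bot.hold_point_z)
E
```

```text
pics
side {'intrinsics': array([[543.49862236,   0.        , 283.0213018 ],
       [  0.        , 543.49862236, 204.0426924 ],
       [  0.        ,   0.        ,   1.        ]]), 'cam_to_world': array([[-0.96896935,  0.15696838, -0.19094325,  0.24258539],
       [-0.24708195, -0.63693866,  0.7302463 ,  1.3785122 ],
       [-0.00699356,  0.75476491,  0.65595809,  1.09141689],
       [ 0.        ,  0.        ,  0.        ,  1.        ]])}
top {'intrinsics': array([[520.85780971,   0.        , 282.19235408],
       [  0.        , 520.85780971, 212.20979184],
       [  0.        ,   0.        ,   1.        ]]), 'cam_to_world': array([[-6.42337031e-02,  9.77615765e-01, -2.00353308e-01,
         2.59470411e-01],
       [-9.97934323e-01, -6.27130295e-02,  1.39342383e-02,
         2.08017367e-01],
       [ 1.05756810e-03,  2.00834491e-01,  9.79624616e-01,
         1.52843594e+00],
       [ 0.00000000e+00,  0.00000000e+00,  0.00000000e+00,
         1.00000000e+00]])}
wrist {'intrinsics': array([[325.1922621 ,   0.        , 281.49443869],
       [  0.        , 325.1922621 , 213.59925048],
   
[... 423 characters left out ...]
 , -0.05690145]), 'joint_vel': array([ 0.00093597, -0.00111261, -0.00071022, -0.00452241,  0.00115331,
       -0.0008497 , -0.00102169]), 'joint_efforts': array([-7.75645931e-04, -4.91795862e+01, -4.05125627e-01, -3.12876427e+01,
       -6.39175996e-02,  4.05055645e-02,  1.05191002e-04]), 'eef_pos': array([0.19251516, 0.62040223, 0.22172688]), 'eef_rot': array([[-9.55102644e-01,  2.96274915e-01, -3.36517877e-04],
       [ 2.96275092e-01,  9.55101621e-01, -1.40129371e-03],
       [-9.37594062e-05, -1.43808120e-03, -9.99998962e-01]]), 'ft_force': array([ 0.06049681, -0.0727024 , -0.91865315]), 'ft_torque': array([-0.03904327, -0.03464532, -0.04824124]), 'finger_gap': 0.0868370761928832} 0.0187
```

View pics/side0.png

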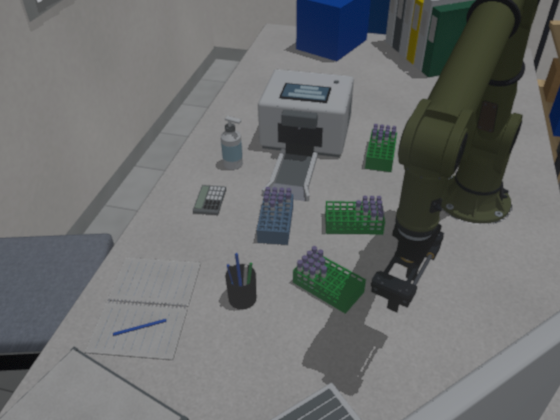

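View pics/top0.png

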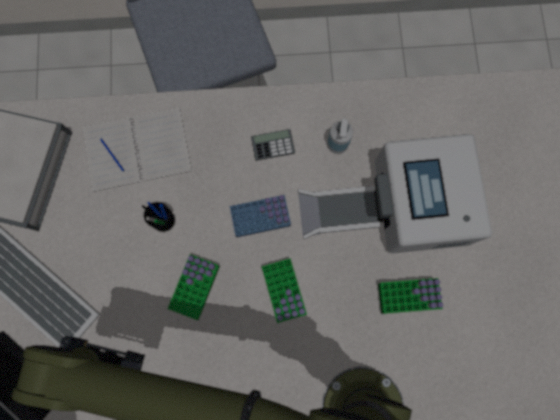

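View pics/wrist0.png

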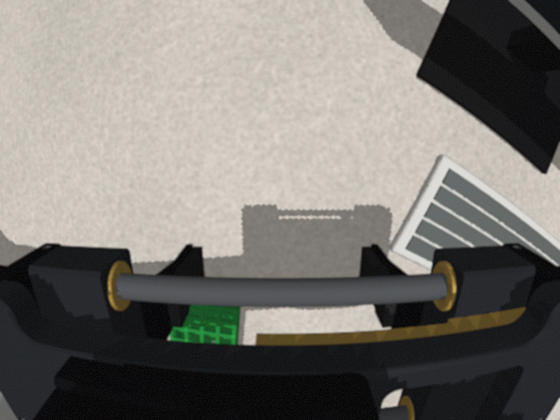

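The side view shows the blue rack at about (276,215), before the ramp and deck at (295,170). The top view shows the rack at (260,216), ramp at 300–320, deck to 385, housing 385–487, pen cup (158,215), sanitiser (341,135) and calculator (273,146). I'll enlarge both for exact pixels.

```bash
cat > h.py <<'E'
import numpy as np, cv2
from workcell import bot
def ray(n,u,v,c=None):
    c=c or bot.calibration(n); K=c["intrinsics"]; T=c["cam_to_world"]
    x=(u-K[0,2])/K[0,0]; y=(v-K[1,2])/K[1,1]
    if n=="wrist":
        r=np.hypot(x,y); s=np.sin(r)/max(r,1e-9); d=np.array([x*s,-y*s,-np.cos(r)])
    else: d=np.array([x,-y,-1.])
    return T[:3,3],T[:3,:3]@d
def onz(n,u,v,z,c=None):
    o,d=ray(n,u,v,c); return o+d*(z-o[2])/d[2]
def tri(n1,p1,n2,p2,c1=None,c2=None):
    o1,d1=ray(n1,*p1,c=c1);o2,d2=ray(n2,*p2,c=c2)
    A=np.c_[d1,-d2]; t=np.linalg.lstsq(A,o2-o1,rcond=None)[0]
    a=o1+t[0]*d1;b=o2+t[1]*d2; return (a+b)/2,np.linalg.norm(a-b)
E
python3 - <<'E'
import cv2
a=cv2.imread("pics/top0.png"); cv2.imwrite("pics/top0z.png",cv2.resize(a[170:260,220:400],None,fx=4.4,fy=4.4,interpolation=cv2.INTER_CUBIC))
a=cv2.imread("pics/side0.png"); cv2.imwrite("pics/side0z.png",cv2.resize(a[110:250,220:360],None,fx=4.2,fy=4.2,interpolation=cv2.INTER_CUBIC))
E
```

```text
(no output)
```

View pics/top0z.png

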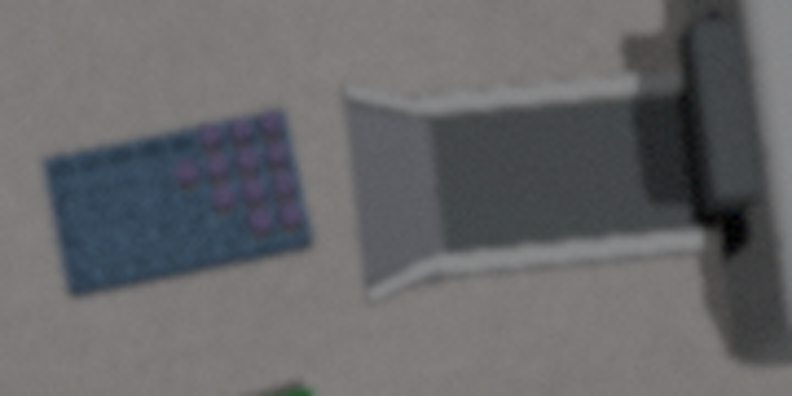

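View pics/side0z.png

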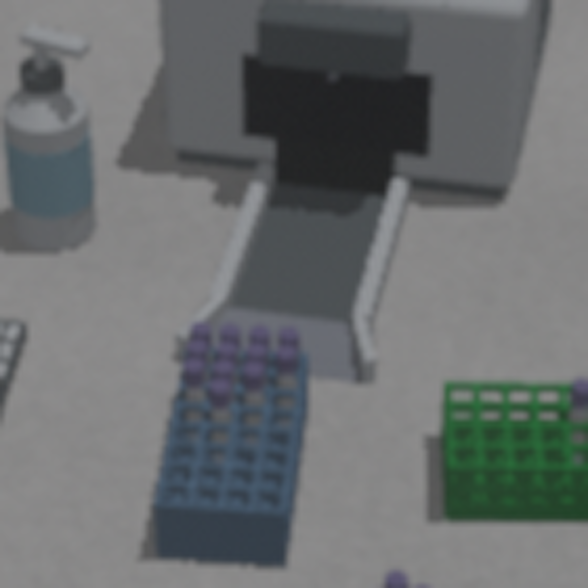

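```bash
cat > m0.py <<'E'
from h import *
Z=lambda x,y:((x+.5)/4.4-.5+220,(y+.5)/4.4-.5+170)
S=lambda x,y:((x+.5)/4.2-.5+220,(y+.5)/4.2-.5+110)
print("rack top corners z=.05")
P=[onz("top",*Z(*p),.05)[:2] for p in [(46,159),(73,293),(283,111),(310,242)]]
for p in P: print(p.round(4))
P=np.array(P); c=P.mean(0); d=(P[2]+P[3]-P[0]-P[1])/2; e=(P[0]+P[2]-P[1]-P[3])/2
print("c",c,"L",np.linalg.norm(d),"W",np.linalg.norm(e),"yaw",np.arctan2(d[1],d[0]),np.arctan2(-e[0],e[1]))
print("tri tail corners", tri("top",Z(46,159),"side",S(158,513)),tri("top",Z(73,293),"side",S(291,516)))
print("rail tops z=.024")
for p in [(420,106),(632,84),(440,263),(695,242),(349,93),(374,295)]: print(p,onz("top",*Z(*p),.024).round(4))
print("lip z=.01")
for p in [(430,118),(443,250)]: print(p,onz("top",*Z(*p),.01).round(4))
print("side lip",[onz("side",*S(*p),.01).round(4) for p in [(233,306),(352,320)]])
print("side rails",[onz("side",*S(*p),.024).round(4) for p in [(259,185),(399,182),(217,300),(359,314)]])
E
python3 m0.py
```

```text
rack top corners z=.05
[0.5906 0.3368]
[0.5001 0.3232]
[0.6131 0.1786]
[0.524  0.1667]
c [0.55696766 0.25133507] L 0.15909291155322755 W 0.09075124107286094 yaw -1.4247452738561281 -1.4295405290003136
tri tail corners (array([0.59153344, 0.33765643, 0.03851496]), np.float64(0.003305388078703382)) (array([0.50177811, 0.3238242 , 0.04283644]), np.float64(0.000943383295583987))
rail tops z=.024
(420, 106) [0.6169 0.0856 0.024 ]
(632, 84) [ 0.623  -0.0587  0.024 ]
(440, 263) [0.5089 0.0805 0.024 ]
(695, 242) [ 0.5122 -0.0903  0.024 ]
(349, 93) [0.629  0.1328 0.024 ]
(374, 295) [0.4902 0.126  0.024 ]
lip z=.01
(430, 118) [0.6114 0.0783 0.01  ]
(443, 250) [0.5199 0.0766 0.01  ]
side lip [array([0.6077, 0.0794, 0.01  ]), array([0.5165, 0.0743, 0.01  ])]
side rails [array([ 0.6225, -0.0578,  0.024 ]), array([ 0.5149, -0.0883,  0.024 ]), array([0.6164, 0.0921, 0.024 ]), array([0.5095, 0.083 , 0.024 ])]
```

Run:
```python
import cv2
a=cv2.imread("pics/top0.png"); b=cv2.imread("pics/side0.png")
r=lambda a:cv2.resize(a,(380,285),interpolation=cv2.INTER_CUBIC)
import numpy as np
cv2.imwrite("pics/obs0.png",np.vstack([np.hstack([r(a[185:245,120:200]),r(b[240:315,200:300])]),np.hstack([r(a[105:165,300:380]),r(b[110:185,190:290])])]))
from h import *
print("cup top",onz("top",165,222,0),onz("side",241,302,0)); print("san",onz("top",340,145,0),onz("side",232,164,0))
for n,p in(("cup pen tips",[(144,207),(155,205)]),("san head",[(344,125)])):
    for q in p: print(n,onz("top",*q,.14),onz("top",*q,.18))
```

```text
cup top [0.56469569 0.53709172 0.        ] [0.57019465 0.55615003 0.        ]
san [ 0.77136703 -0.00480934  0.        ] [0.77668951 0.00630389 0.        ]
cup pen tips [0.58201642 0.56326643 0.14      ] [0.57272407 0.55303192 0.18      ]
cup pen tips [0.58568488 0.53326522 0.14      ] [0.57628684 0.52389502 0.18      ]
san head [ 0.78265261 -0.00167732  0.14      ] [0.76758005 0.00436386 0.18      ]
```

View pics/obs0.png

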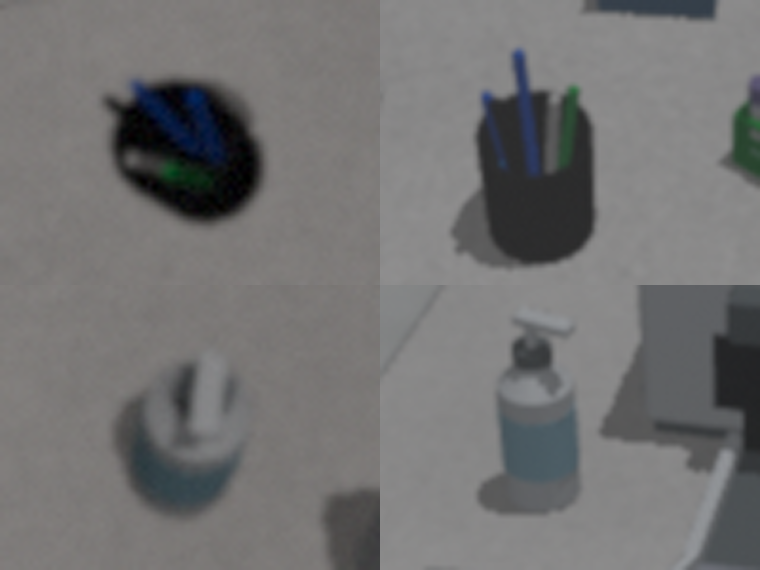

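The tail centre is near (0.545, 0.333), the rack is turned about 0.11 rad to the lane, and the lip is near (0.564, 0.077) with lane yaw about -1.536. The pen cup is near (0.57, 0.53) and the sanitiser near (0.775, 0.0). My plan is to part-close the fingers to about 50 mm and push the tail with both fingertips, with tool x pointing against the loading direction.

```bash
python3 -m crank '[[[-51,-18,0,8],[-102,-35,0,16],[-153,-53,0,24],[-204,-71,0,32],[-255,-88,0,40]]]' 108
```

```text
t: 0.78
eef_pos: [0.4112, 0.4599, 0.2224]
eef_rot: [[-0.537, 0.843, -0.0], [0.843, 0.537, -0.0], [-0.0, -0.0, -1.0]]
ft_force: [1.0, 0.2, -0.7]
finger_gap: 0.0519
```

```bash
python3 -m crank '[[[-50,19,0,8],[-100,38,0,16],[-150,57,0,24],[-150,57,0,24]]]'
python3 - <<'E'
from h import *
import pickle
out={}
for n in("wrist","top"):
    c=bot.calibration(n); im=bot.get_image(n); cv2.imwrite(f"pics/{n}1.png",im[:,:,::-1]); out[n]=c
pickle.dump(out,open("c1.pkl","wb")); s=bot.state(); print(s["eef_pos"],s["eef_rot"],s["finger_gap"])
E
```

```text
t: 1.27
eef_pos: [0.5437, 0.36, 0.2222]
eef_rot: [[-0.142, 0.99, 0.002], [0.99, 0.142, -0.004], [-0.004, 0.002, -1.0]]
ft_force: [1.1, 0.5, 0.5]
finger_gap: 0.05
[0.53917388 0.36561949 0.22204336] [[-1.51761800e-01  9.88416531e-01 -1.05719491e-03]
 [ 9.88417093e-01  1.51761795e-01 -8.52942809e-05]
 [ 7.61355207e-05 -1.05789394e-03 -9.99999438e-01]] 0.05056970808614348
```

View pics/wrist1.png

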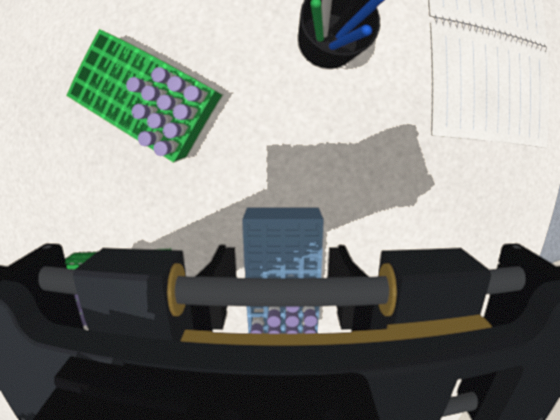

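View pics/top1.png

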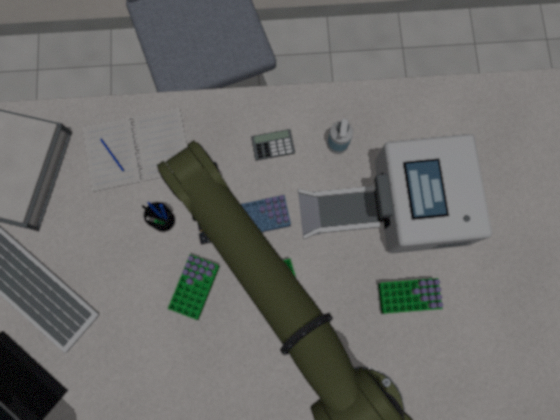

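Run:
```python
import cv2
a=cv2.imread("pics/wrist1.png"); cv2.imwrite("pics/wrist1z.png",cv2.resize(a[190:350,200:360],None,fx=3.7,fy=3.7,interpolation=cv2.INTER_CUBIC))
```

```text
(no output)
```

View pics/wrist1z.png

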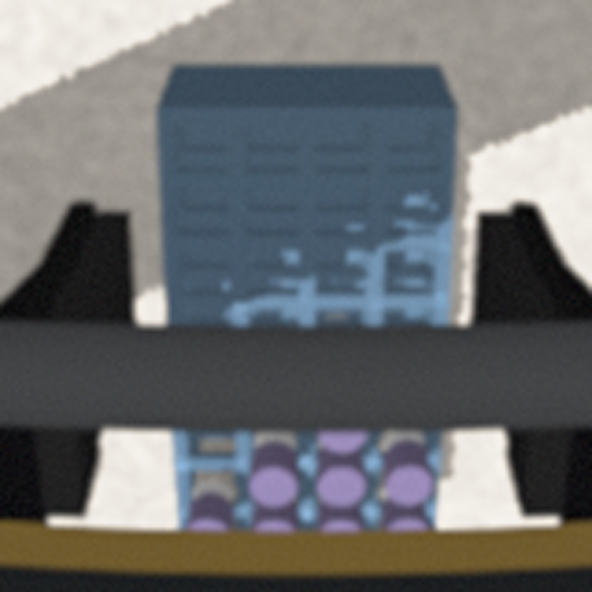

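Run:
```python
from h import *
import pickle
c=pickle.load(open("c1.pkl","rb"))["wrist"]
W=lambda x,y:((x+.5)/3.7-.5+200,(y+.5)/3.7-.5+190)
T=[onz("wrist",*W(*p),.05,c) for p in[(160,106),(457,106)]]; B=[onz("wrist",*W(*p),.0,c) for p in[(176,66),(439,66)]]
print(T,B)
Z=lambda x,y:((x+.5)/4.4-.5+220,(y+.5)/4.4-.5+170)
print(tri("wrist",W(160,106),"top",Z(73,293),c1=c),tri("wrist",W(457,106),"top",Z(46,159),c1=c))
a,b=T; e=(b-a)[:2]; print("mid",(a+b)/2,"w",np.linalg.norm(e),"yaw",np.arctan2(-e[0],e[1]))
s=bot.state();m=((a+b)/2-s["eef_pos"]); print("in tool",s["eef_rot"].T@m, np.degrees(np.arctan2(s["eef_rot"][1,0],s["eef_rot"][0,0])))
```

```text
[array([0.50521453, 0.32885358, 0.05      ]), array([0.59086237, 0.34123432, 0.05      ])] [array([0.50492995, 0.32772666, 0.        ]), array([0.59120698, 0.34020603, 0.        ])]
(array([0.50334765, 0.32414381, 0.03377361]), np.float64(0.001326609202085276)) (array([0.59313758, 0.33790614, 0.03806202]), np.float64(0.00036061361025870086))
mid [0.54803845 0.33504395 0.05      ] w 0.08653805732576553 yaw -1.4272368265353732
in tool [-0.03157979  0.0043037   0.1720365 ] 98.72903929245912
```

```bash
python3 -m crank '[[[0,4,50,0],[0,4,100,0],[0,4,150,0],[0,4,190,0],[0,4,194,0]]]'; python3 -m crank '[[[-5,0,0,0],[-10,0,0,0],[-14,0,0,0],[-18,0,0,0],[-21,0,0,0]]]';  python3 - <<'E'
from h import *
im=bot.get_image("side"); cv2.imwrite("pics/side2.png",cv2.resize(im[100:280,180:420,::-1],None,fx=3.3,fy=3.3,interpolation=cv2.INTER_CUBIC))
s=bot.state(); print(s["eef_pos"],s["ft_force"],s["finger_gap"])
E
```

```text
t: 2.0
eef_pos: [0.539, 0.3669, 0.025]
eef_rot: [[-0.156, 0.988, -0.007], [0.988, 0.156, -0.003], [-0.002, -0.007, -1.0]]
ft_force: [-0.1, 0.6, 1.2]
finger_gap: 0.0504
t: 2.62
eef_pos: [0.5466, 0.3457, 0.029]
eef_rot: [[-0.152, 0.988, 0.0], [0.988, 0.152, 0.001], [0.001, 0.001, -1.0]]
ft_force: [-1.3, 2.2, 2.1]
finger_gap: 0.0498
[0.54653483 0.34568932 0.02897908] [-1.02837205  0.31873217  0.46566969] 0.05007425544157672
```

View pics/side2.png

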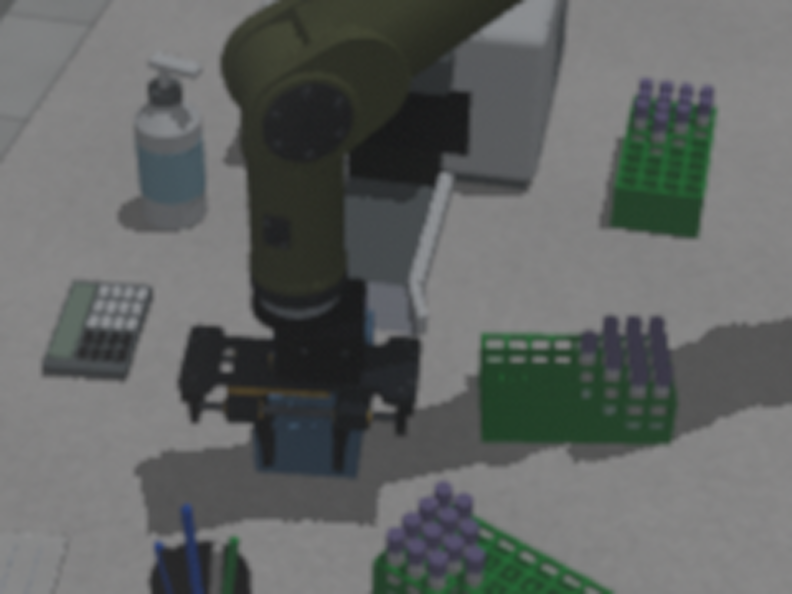

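The fingers stand right behind the tail, at about (265,450) and (340,450), in line with the wall. I'll push 41 mm while turning the rack into line with the lane.

```bash
python3 -m crank '[[[-8,1,0,1.5],[-16,1,0,3],[-25,2,0,4.5],[-33,3,0,6],[-41,3,0,6.7]]]';  python3 - <<'E'
from h import *
import pickle
s=bot.state(); print(s["eef_pos"],s["ft_force"],s["finger_gap"],np.degrees(np.arctan2(s["eef_rot"][1,0],s["eef_rot"][0,0])))
o={}
for n in("side","top","wrist"):
    o[n]=bot.calibration(n)
    im=bot.get_image(n); cv2.imwrite(f"pics/{n}3.png",im[:,:,::-1])
pickle.dump(o,open("c3.pkl","wb"))
a=cv2.imread("pics/top3.png");b=cv2.imread("pics/side3.png")
cv2.imwrite("pics/c3.png",np.hstack([cv2.resize(a[170:260,220:340],(400,300),interpolation=2),cv2.resize(b[110:245,200:380],(400,300),interpolation=2)]))
E
```

```text
t: 3.3
eef_pos: [0.5559, 0.3057, 0.0289]
eef_rot: [[-0.035, 0.999, 0.001], [0.999, 0.035, 0.001], [0.001, 0.001, -1.0]]
ft_force: [0.2, 4.7, 1.9]
finger_gap: 0.0502
[0.55592115 0.30573586 0.02886847] [0.19960668 4.68456663 1.88784574] 0.05021376065243754 92.00497445064688
```

View pics/c3.png

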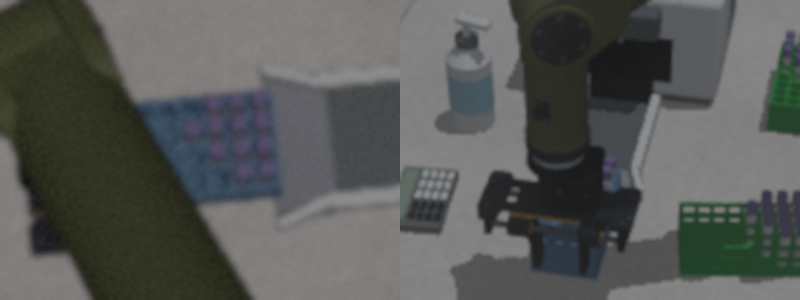

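View pics/wrist3.png

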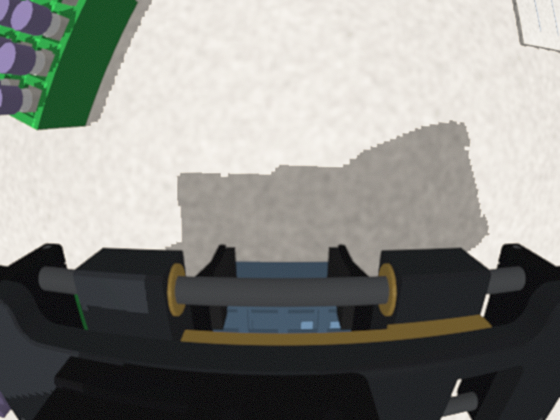

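Run:
```python
from h import *
Z=lambda x,y:((x+.5)/3.333-.5+220,(y+.5)/3.333-.5+170)
a=onz("top",*Z(271,91),.05);b=onz("top",*Z(283,193),.05);print(a,b,(a+b)/2)
m=(a+b)/2; print("lane centre there",.564-.035*(m[1]-.077))
l=onz("top",*Z(150,103),.05);print(l,np.degrees(np.arctan2(*(a-l)[[1,0]])))
for p in[(263,70),(283,222)]:print(onz("top",*Z(*p),.024))
```

```text
[0.60364623 0.12947935 0.05      ] [0.51269058 0.12559847 0.05      ] [0.5581684  0.12753891 0.05      ]
lane centre there 0.5622311380907673
[0.5996727  0.23570683 0.05      ] -87.85780414177663
[0.62934905 0.1338467  0.024     ]
[0.49142364 0.12602742 0.024     ]
```

Rack yaw is -87.9° against -88° for the lane, and the nose is within 2–4 mm of the lane's centre line, just touching the ramp foot. I'll push straight on.

```bash
python3 -m crank '[[[-9,0,0,0],[-18,0,0,0],[-27,0,0,0],[-36,0,0,0],[-45,0,0,0]]]'; python3 -m crank '[[[-9,0,0,0],[-18,0,0,0],[-27,0,0,0],[-36,0,0,0],[-45,0,0,0]]]';  python3 - <<'E'
from h import *
s=bot.state(); print(s["eef_pos"],s["ft_force"],s["finger_gap"],np.degrees(np.arctan2(s["eef_rot"][1,0],s["eef_rot"][0,0])))
for n in("side","top"):
    im=bot.get_image(n); cv2.imwrite(f"pics/{n}4.png",im[:,:,::-1])
a=cv2.imread("pics/top4.png");b=cv2.imread("pics/side4.png")
cv2.imwrite("pics/c4.png",np.hstack([cv2.resize(a[170:260,270:390],(400,300),interpolation=2),cv2.resize(b[110:245,200:380],(400,300),interpolation=2)]))
E
```

```text
t: 4.08
eef_pos: [0.557, 0.2596, 0.0283]
eef_rot: [[-0.036, 0.999, -0.001], [0.999, 0.036, -0.001], [-0.001, -0.001, -1.0]]
ft_force: [-0.1, 1.7, -0.6]
finger_gap: 0.0504
t: 4.7
eef_pos: [0.559, 0.2156, 0.0288]
eef_rot: [[-0.036, 0.999, 0.0], [0.999, 0.036, 0.001], [0.001, 0.0, -1.0]]
ft_force: [-0.0, 3.5, 0.6]
finger_gap: 0.0498
[0.55895625 0.21555186 0.02878905] [-0.00672193  3.49764047  0.55872837] 0.049842004708356764 92.07626141746768
```

View pics/c4.png

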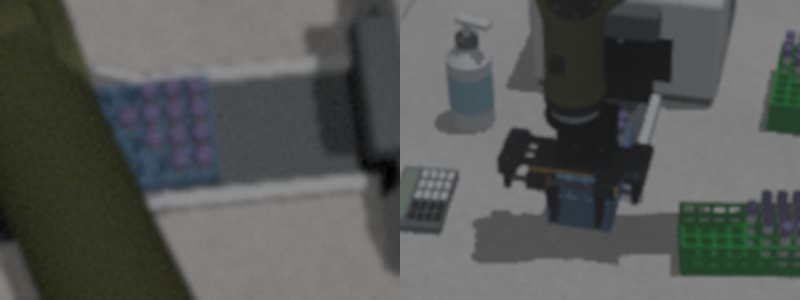

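The rack has entered between the rails, with its nose past the lip at about (213,130) in the crop. The force is only 3.5 N, so I'll continue.

```bash
python3 -m crank '[[[-9,0,0,0],[-18,0,0,0],[-27,0,0,0],[-36,0,0,0],[-45,0,0,0]]]'; python3 -m crank '[[[-8,0,0,0],[-16,0,0,0],[-24,0,0,0],[-32,0,0,0],[-40,0,0,0]]]';  python3 - <<'E'
from h import *
s=bot.state(); print(s["eef_pos"],s["ft_force"],s["finger_gap"],np.degrees(np.arctan2(s["eef_rot"][1,0],s["eef_rot"][0,0])))
for n in("side","top"):
    im=bot.get_image(n); cv2.imwrite(f"pics/{n}5.png",im[:,:,::-1])
a=cv2.imread("pics/top5.png");b=cv2.imread("pics/side5.png")
cv2.imwrite("pics/c5.png",np.hstack([cv2.resize(a[170:260,290:410],(400,300),interpolation=2),cv2.resize(b[110:245,200:380],(400,300),interpolation=2)]))
E
```

```text
t: 5.42
eef_pos: [0.561, 0.1718, 0.0294]
eef_rot: [[-0.037, 0.999, 0.001], [0.999, 0.037, 0.002], [0.002, 0.002, -1.0]]
ft_force: [-0.8, 7.0, 4.6]
finger_gap: 0.0499
t: 6.05
eef_pos: [0.5614, 0.1297, 0.028]
eef_rot: [[-0.036, 0.999, -0.001], [0.999, 0.036, -0.001], [-0.001, -0.001, -1.0]]
ft_force: [-0.0, 1.7, -0.7]
finger_gap: 0.0502
[0.56137064 0.1296843  0.02803699] [-0.02422888  1.68348133 -0.70107282] 0.05017362064538011 92.0363006966232
```

View pics/c5.png

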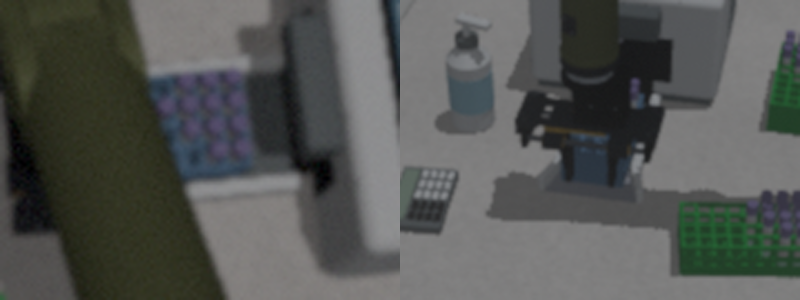

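```bash
python3 -m crank '[[[-6,0,0,0],[-12,0,0,0],[-18,0,0,0],[-24,0,0,0],[-30,0,0,0]]]'; python3 -m crank '[[[-2,0,0,0],[-4,0,0,0],[-6,0,0,0],[-8,0,0,0]]]';  python3 - <<'E'
from h import *
s=bot.state(); print(s["eef_pos"],s["ft_force"],s["finger_gap"],np.degrees(np.arctan2(s["eef_rot"][1,0],s["eef_rot"][0,0])))
for n in("side","top","wrist"):
    im=bot.get_image(n); cv2.imwrite(f"pics/{n}6.png",im[:,:,::-1])
a=cv2.imread("pics/top6.png");b=cv2.imread("pics/side6.png")
cv2.imwrite("pics/c6.png",np.hstack([cv2.resize(a[170:260,290:410],(400,300),interpolation=2),cv2.resize(b[110:215,220:360],(400,300),interpolation=2)]))
E
```

```text
t: 6.78
eef_pos: [0.563, 0.1005, 0.0286]
eef_rot: [[-0.036, 0.999, 0.0], [0.999, 0.036, 0.0], [0.0, 0.0, -1.0]]
ft_force: [-0.1, 1.4, -1.2]
finger_gap: 0.05
t: 7.28
eef_pos: [0.5633, 0.093, 0.0286]
eef_rot: [[-0.036, 0.999, 0.0], [0.999, 0.036, 0.0], [0.0, 0.0, -1.0]]
ft_force: [0.7, 2.2, -1.3]
finger_gap: 0.0504
[0.5632571  0.09296865 0.02857972] [ 0.66248785  2.16496158 -1.3212217 ] 0.05039067006025994 92.08591477503225
```

View pics/c6.png

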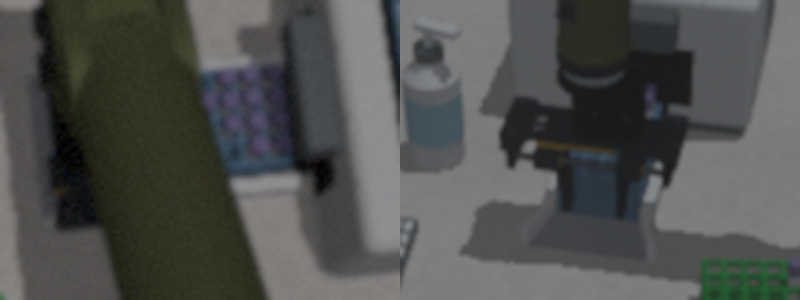

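View pics/wrist6.png

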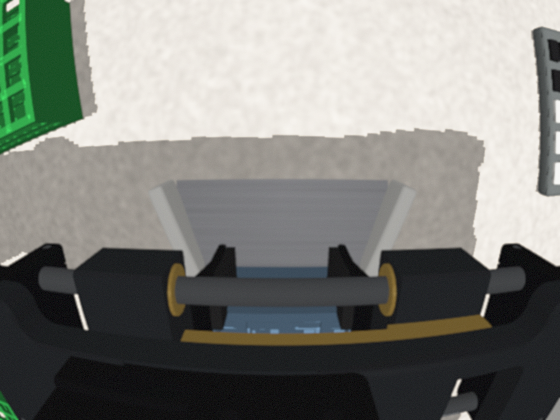

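The rack is nearly home, with the tail at the lip. I'll use small steps now and watch for the force to rise at the back stop.

```bash
python3 -m crank '[[[-2,0,0,0],[-4,0,0,0]]]'; python3 -m crank '[[[-1.5,0,0,0],[-3,0,0,0]]]'
```

```text
t: 7.68
eef_pos: [0.5634, 0.0889, 0.0285]
eef_rot: [[-0.036, 0.999, 0.0], [0.999, 0.036, 0.0], [0.0, 0.0, -1.0]]
ft_force: [-0.0, 2.6, -1.9]
finger_gap: 0.0501
t: 7.92
eef_pos: [0.5635, 0.0858, 0.0286]
eef_rot: [[-0.036, 0.999, 0.0], [0.999, 0.036, 0.0], [0.0, 0.0, -1.0]]
ft_force: [0.4, 1.9, -1.5]
finger_gap: 0.0504
```

```bash
python3 -m crank '[[[-1.5,0,0,0],[-3,0,0,0]]]'; python3 -m crank '[[[-1,0,0,0],[-2,0,0,0]]]'
```

```text
t: 8.18
eef_pos: [0.5636, 0.0828, 0.0286]
eef_rot: [[-0.036, 0.999, 0.0], [0.999, 0.036, 0.0], [0.0, 0.0, -1.0]]
ft_force: [-0.3, 2.2, -0.9]
finger_gap: 0.0502
t: 8.43
eef_pos: [0.5636, 0.0823, 0.0286]
eef_rot: [[-0.037, 0.999, 0.0], [0.999, 0.037, 0.002], [0.002, 0.0, -1.0]]
ft_force: [-1.0, 5.6, -0.7]
finger_gap: 0.0503
```

```bash
python3 -m crank '[[[-1,0,0,0],[-2,0,0,0]]]'
python3 - <<'E'
from h import *
for n in("side","top","wrist"):
    im=bot.get_image(n); cv2.imwrite(f"pics/{n}7.png",im[:,:,::-1])
b=cv2.imread("pics/side7.png")
cv2.imwrite("pics/c7.png",cv2.resize(b[120:200,240:340],(750,600),interpolation=2))
E
```

```text
t: 8.68
eef_pos: [0.5636, 0.0823, 0.0287]
eef_rot: [[-0.037, 0.999, 0.0], [0.999, 0.037, 0.004], [0.004, 0.0, -1.0]]
ft_force: [-1.3, 9.0, -1.5]
finger_gap: 0.0502
```

View pics/c7.png

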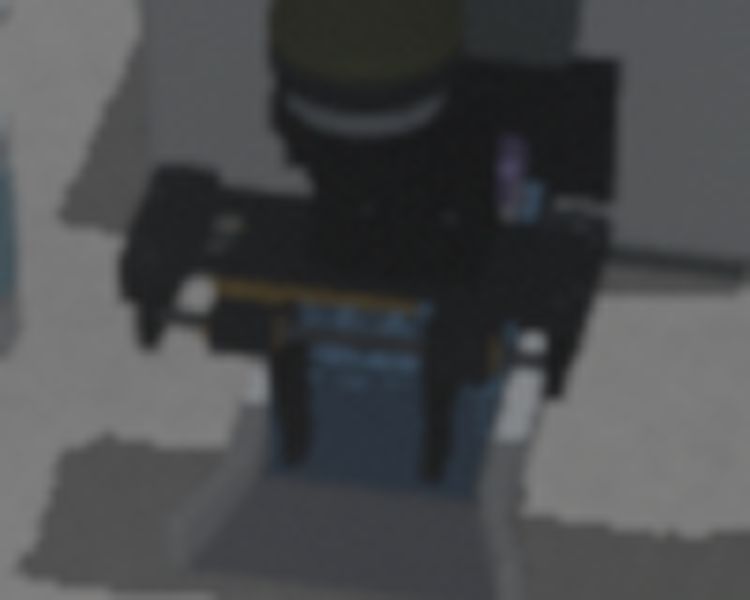

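The reaction climbs to 9 N with no further motion, so the rack has met the stop. I'll back off straight, rise, and look at it.

```bash
python3 -m crank '[[[8,0,0,0],[20,0,0,0],[40,0,0,0],[50,0,-40,0],[60,0,-90,0]]]'; python3 -m crank '[[[50,0,-50,0],[100,0,-50,0],[150,0,-50,0],[150,0,-50,0]]]'
python3 - <<'E'
from h import *
import pickle
o={}
for n in("side","top","wrist"):
    o[n]=bot.calibration(n)
    im=bot.get_image(n); cv2.imwrite(f"pics/{n}8.png",im[:,:,::-1])
pickle.dump(o,open("c8.pkl","wb"))
b=cv2.imread("pics/side8.png")
cv2.imwrite("pics/c8.png",cv2.resize(b[120:200,240:340],(750,600),interpolation=2))
a=cv2.imread("pics/top8.png")
cv2.imwrite("pics/t8.png",cv2.resize(a[170:260,280:400],(800,600),interpolation=2))
E
```

```text
t: 9.45
eef_pos: [0.5604, 0.1402, 0.1184]
eef_rot: [[-0.037, 0.999, -0.003], [0.999, 0.037, -0.001], [-0.001, -0.003, -1.0]]
ft_force: [1.0, -0.2, -0.6]
finger_gap: 0.05
t: 9.95
eef_pos: [0.5536, 0.2962, 0.1682]
eef_rot: [[-0.046, 0.999, -0.001], [0.999, 0.046, 0.002], [0.002, -0.001, -1.0]]
ft_force: [1.0, -0.6, -0.7]
finger_gap: 0.0504
```

View pics/c8.png

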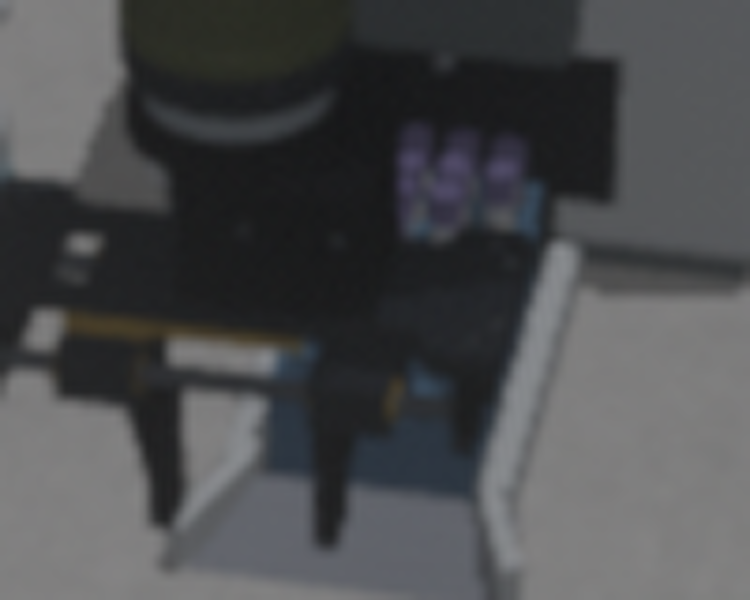

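View pics/t8.png

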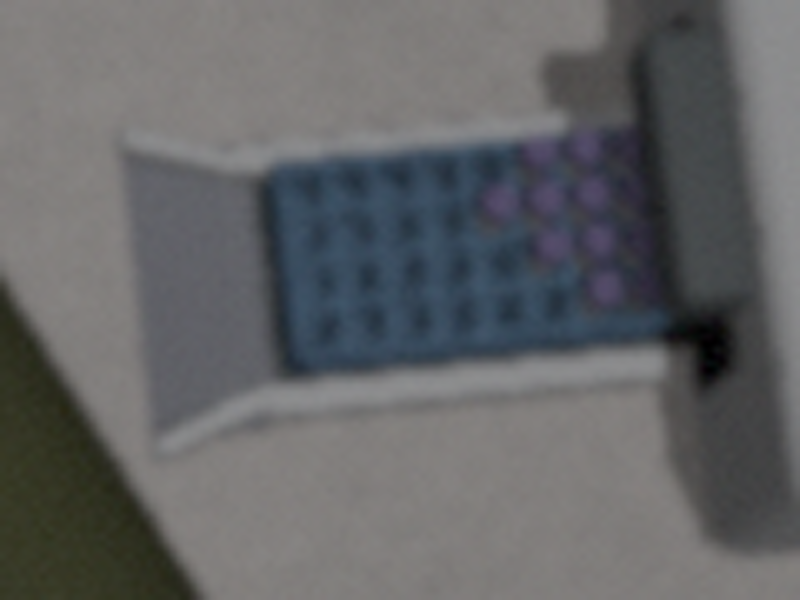

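View pics/wrist8.png

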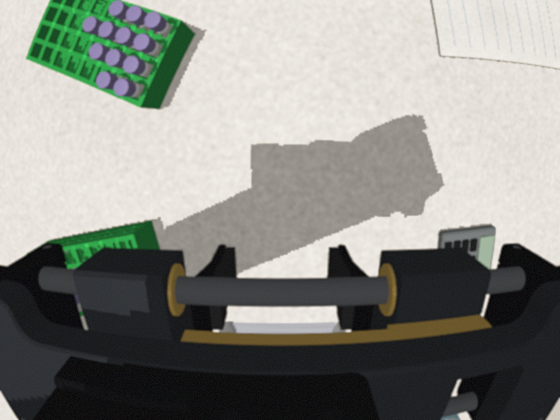

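```bash
python3 -m crank '[[[-50,0,0,0],[-100,0,-20,0],[-150,0,-30,0],[-190,0,-30,0],[-190,0,-30,0]]]';python3 -m crank '[[[0,0,0,0],[0,0,0,0]]]'
python3 - <<'E'
from h import *
import pickle
o={}
for n in("wrist","side"):
    o[n]=bot.calibration(n)
    im=bot.get_image(n); cv2.imwrite(f"pics/{n}9.png",im[:,:,::-1])
pickle.dump(o,open("c9.pkl","wb"))
a=cv2.imread("pics/wrist9.png"); cv2.imwrite("pics/wrist9z.png",cv2.resize(a[110:260,180:380],None,fx=4,fy=4,interpolation=2))
Z=lambda x,y:((x+.5)/6.667-.5+280,(y+.5)/6.667-.5+170)
L=np.array([.564,.077]);d=np.array([.035,-1.]);d/=np.linalg.norm(d)
for p in[(268,180),(288,372)]:
    for z in(.0545,.06): q=onz("top",*Z(*p),z);print("tail corner",q,"past lip",(q[:2]-L)@d)
for p in [(228,160),(265,400)]: print("guide knee",onz("top",*Z(*p),.024))
E
```

```text
t: 10.72
eef_pos: [0.5635, 0.0921, 0.1993]
eef_rot: [[-0.026, 1.0, 0.001], [1.0, 0.026, -0.001], [-0.001, 0.001, -1.0]]
ft_force: [0.2, 0.1, -0.2]
finger_gap: 0.0503
t: 10.98
eef_pos: [0.5628, 0.1001, 0.1983]
eef_rot: [[-0.038, 0.999, -0.0], [0.999, 0.038, 0.0], [0.0, -0.0, -1.0]]
ft_force: [-0.8, 0.1, -0.2]
finger_gap: 0.0503
tail corner [0.60022792 0.0750565  0.0545    ] past lip 0.003209516964608788
tail corner [0.59895638 0.07555264 0.06      ] past lip 0.002669199740485581
tail corner [0.51491791 0.07314194 0.0545    ] past lip 0.002138872211595228
tail corner [0.5139647  0.07364523 0.06      ] past lip 0.001602550104213244
guide knee [0.61754473 0.08937152 0.024     ]
guide knee [0.5083984  0.08143189 0.024     ]
```

View pics/wrist9z.png

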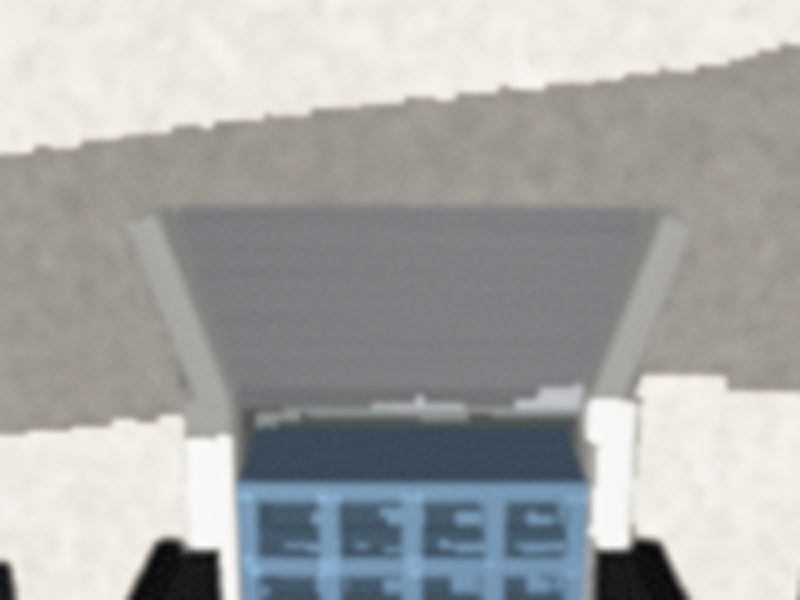

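Run:
```python
from h import *
import pickle
C=pickle.load(open("c9.pkl","rb")); c=C["wrist"]
W=lambda x,y:((x+.5)/4-.5+180,(y+.5)/4-.5+110)
L=np.array([.564,.077]);d=np.array([.035,-1.]);d/=np.linalg.norm(d);e=np.array([-d[1],d[0]])
def f(n,p,z):
    q=onz("wrist",*W(*p),z,c); print(n,p,z,q.round(4),"lane x,y mm",((q[:2]-L)@d*1e3).round(1),((q[:2]-L)@e*1e3).round(1))
f("foot",(172,208),0);f("foot",(665,208),0)
f("lip edge",(260,417),.01);f("lip edge",(425,413),.01);f("lip edge",(560,413),.01)
f("tail low",(300,426),.006);f("tail low",(540,428),.006)
for z in(.0545,.06): f("tail top",(240,484),z);f("tail top",(585,484),z)
# height of the tail's top from its known width 88 mm
for z in np.arange(.045,.068,.004):
    a=onz("wrist",*W(238,484),z,c);b=onz("wrist",*W(587,484),z,c);print(z.round(3),np.linalg.norm(a-b).round(4))
```

```text
foot (172, 208) 0 [0.494  0.1313 0.    ] lane x,y mm -56.8 -68.0
foot (665, 208) 0 [0.6326 0.1368 0.    ] lane x,y mm -57.4 70.6
lip edge (260, 417) 0.01 [0.521  0.0742 0.01  ] lane x,y mm 1.3 -43.1
lip edge (425, 413) 0.01 [0.5673 0.0771 0.01  ] lane x,y mm -0.0 3.3
lip edge (560, 413) 0.01 [0.6052 0.0786 0.01  ] lane x,y mm -0.2 41.2
tail low (300, 426) 0.006 [0.532  0.0708 0.006 ] lane x,y mm 5.0 -32.2
tail low (540, 428) 0.006 [0.6003 0.0729 0.006 ] lane x,y mm 5.4 36.1
tail top (240, 484) 0.0545 [0.5209 0.0692 0.0545] lane x,y mm 6.3 -43.3
tail top (585, 484) 0.0545 [0.607  0.0726 0.0545] lane x,y mm 5.9 42.8
tail top (240, 484) 0.06 [0.5216 0.0711 0.06  ] lane x,y mm 4.4 -42.6
tail top (585, 484) 0.06 [0.6061 0.0744 0.06  ] lane x,y mm 4.1 42.0
0.045 0.0899
0.049 0.0887
0.053 0.0876
0.057 0.0865
0.061 0.0853
0.065 0.0842
```

View pics/side9.png

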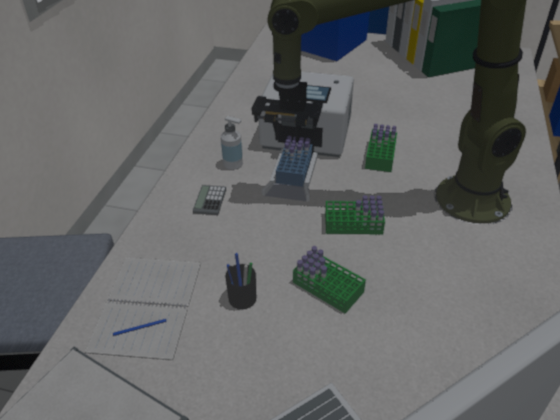

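Run:
```python
from h import *
a=cv2.imread("pics/side0.png").astype(int);b=cv2.imread("pics/side9.png").astype(int)
for n,(u0,u1,v0,v1) in dict(cup=(215,270,250,310),san=(215,248,115,170),calc=(190,230,182,217)).items(): print(n,np.abs(a-b)[v0:v1,u0:u1].mean())
print(bot.state()["t"],bot.finish_job())
```

```text
cup 9.251414141414141
san 11.049035812672177
calc 10.79642857142857
the job is handed in; nothing more can be done
11.075 None
```

Run:
```python
import cv2
a=cv2.imread("pics/side0.png");b=cv2.imread("pics/side9.png")
print("mean",a.mean(),b.mean())
for n,(u0,u1,v0,v1) in dict(cup=(215,270,250,310),san=(215,248,115,170),calc=(190,230,182,217)).items():
    r=cv2.matchTemplate(b[v0-10:v1+10,u0-10:u1+10],a[v0:v1,u0:u1],cv2.TM_CCOEFF_NORMED);_,m,_,l=cv2.minMaxLoc(r);print(n,m,l,"(10,10 = unmoved)")
```

```text
mean 110.53370181405896 103.71238095238095
cup 0.9998388886451721 (10, 10) (10,10 = unmoved)
san 0.9996320009231567 (10, 10) (10,10 = unmoved)
calc 0.9963323473930359 (10, 10) (10,10 = unmoved)
```

The rack is loaded and home, and I handed the job in at 11.1 s. I turned it into line with the lane using two part-closed fingertips on its tail wall. Then I slid it up the ramp and over the lip until it met the back stop. The highest force read after a move was about 9 N, at the stop.

**Last checks**
- **Position:** the wrist view put the tail about 6 mm past the lip edge, or about 7 mm once corrected by the ramp foot (7 mm is home). A dark gap shows between lip and tail.
- **Lying flat:** the tail's top edge came out about 53 mm above the desk, against 54.5 mm expected, so the tail has dropped.
- **Robot clear:** the gripper was about 0.2 m above the desk, with nothing near it.
- **Other objects:** the pen cup, sanitiser bottle and calculator are unmoved. A plain picture difference first came out at 9–11 grey levels because the overall brightness had changed. Template matching, run after hand-in on pictures taken before it, found all three shifted by 0 pixels.

**Disagreement:** the coarser top camera gave the tail only 2–3 mm past the lip. I trusted the close wrist view and the firm stop contact.

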